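Pack two agar plates and snap the transport case shut

TASK

Pack the two agar plates for transport: lay one flat in the case's pocket marked with one dot first, then the other in the pocket marked with two dots. Then swing the lid over and press it down at its orange pad until both clips snap over it, and finish while still pressing the closed lid firmly down on its seal; do not let go. Leave the bottles, the tape roll and the marker where they are.

Things in the scene. Friction and masses are not known exactly. Their poses are not given: they have to be found in the camera images.
- plate_a_centre (a point): centre (half-way up) of a round agar plate: a closed shallow dish, clear with a beige filling, 58 mm across, 14 mm high, 28 to 56 g, lying flat on the worktop at the start. The two plates are alike; either may go in either pocket
- plate_b_centre (a point): centre (half-way up) of the other agar plate, the same in every way
- pocket_one (a point): centre of the floor of the round pocket marked with ONE yellow dot. Pockets are 63 mm wide with a bevelled mouth, 6 mm deep (floor 14 mm, tray top 20 mm above the worktop), so a seated plate stands 8 mm out of it. The two pockets lie 100 mm apart, in a row along the hinge; which of them has one dot varies. x axis: from the front edge of the case straight towards its hinge; z up
- pocket_two (a point): the same for the pocket marked with TWO yellow dots
- case: grey tray of the transport case, 128 mm deep (x), 210 mm wide (y), 20 mm high, fixed to the worktop; origin at the centre of its underside; x axis points from the front edge (with two orange spring clips that stand to 34 mm above the worktop) to the hinge, away from the robot
- hinge_line (a point): middle of the lid's hinge line, 67 mm behind the case's centre and 24 mm above the worktop; the hinge runs along the case's y axis
- press_pad (a point): centre of the outer face of the orange press pad (30 x 50 mm) near the free edge of the lid, 113 mm from the hinge. The lid (0.15 kg) is a clear panel with blue rim, 130 mm long, 208 mm wide, skirt 17 mm deep. Shut: pad on top, 42 mm above the worktop, 46 mm in front of the case centre. Open: outer face looks back, away from the robot, free edge about 130 mm up
- lid (a joint): lid angle, rad: 0 shut on its stop; 0.015 just on the foam seal (4 N/mm at the front edge from there to the stop); under 0.03 snapped in; about 0.1 resting loose on top of the clips; 1.57 upright; 2.1 fully open, leaning back. Swings freely, lightly damped; pushed past upright towards the robot it falls onto the clips. Snapping takes about 11 N down on the pad, then the push suddenly falls off
- white_bottle: cream reagent bottle with blue cap, 52 mm across, 86 mm high, a bystander at the back; origin at the centre of its underside
- tape: roll of beige tape lying flat, 73 mm across, 19 mm high, a bystander; origin at the centre of its underside
- marker: marker pen with blue cap, 128 mm long, lying near the front edge, a bystander; origin at its underside, middle
Mind the look-alikes: they are no part of the job. Leave any yellow look-alike of the part that bears plate_b_centre alone.

How it is judged (in metres and radians):
On the way, in this order (a step that is already met when the one before it is completed fails the run):
1. an agar plate lies flat in the pocket with one dot, the other pocket still waiting (((horizontal distance between plate_a_centre and pocket_one below 0.006 m and z of plate_a_centre in the frame of pocket_one between 0.004 and 0.0095 m and angle between plate_a_centre's own z axis and vertical below 0.1 rad) or (horizontal distance between plate_b_centre and pocket_one below 0.006 m and z of plate_b_centre in the frame of pocket_one between 0.004 and 0.0095 m and angle between plate_b_centre's own z axis and vertical below 0.1 rad))), for 0.3 s.
2. the other plate lies flat in the pocket with two dots, the first still in place ((((horizontal distance between plate_a_centre and pocket_one below 0.006 m and z of plate_a_centre in the frame of pocket_one between 0.004 and 0.0095 m and angle between plate_a_centre's own z axis and vertical below 0.1 rad) and (horizontal distance between plate_b_centre and pocket_two below 0.006 m and z of plate_b_centre in the frame of pocket_two between 0.004 and 0.0095 m and angle between plate_b_centre's own z axis and vertical below 0.1 rad)) or ((horizontal distance between plate_b_centre and pocket_one below 0.006 m and z of plate_b_centre in the frame of pocket_one between 0.004 and 0.0095 m and angle between plate_b_centre's own z axis and vertical below 0.1 rad) and (horizontal distance between plate_a_centre and pocket_two below 0.006 m and z of plate_a_centre in the frame of pocket_two between 0.004 and 0.0095 m and angle between plate_a_centre's own z axis and vertical below 0.1 rad)))), for 0.3 s.
3. the lid is snapped under both clips with the plates inside, and pressed (value of joint lid below 0.03 rad and contact force between any of the fingers, the arm and lid above 3 N and (((horizontal distance between plate_a_centre and pocket_one below 0.006 m and z of plate_a_centre in the frame of pocket_one between 0.004 and 0.0095 m and angle between plate_a_centre's own z axis and vertical below 0.1 rad) and (horizontal distance between plate_b_centre and pocket_two below 0.006 m and z of plate_b_centre in the frame of pocket_two between 0.004 and 0.0095 m and angle between plate_b_centre's own z axis and vertical below 0.1 rad)) or ((horizontal distance between plate_b_centre and pocket_one below 0.006 m and z of plate_b_centre in the frame of pocket_one between 0.004 and 0.0095 m and angle between plate_b_centre's own z axis and vertical below 0.1 rad) and (horizontal distance between plate_a_centre and pocket_two below 0.006 m and z of plate_a_centre in the frame of pocket_two between 0.004 and 0.0095 m and angle between plate_a_centre's own z axis and vertical below 0.1 rad)))), for 0.3 s.
At the end, for the whole second after the job is handed in: One plate in each pocket, flat (within 6 mm of the pocket's centre), filled in the order one dot, two dots; lid snapped (angle below 0.03 rad), at rest, and the robot still pressing on it with more than 3 N (all of step 3 and velocity of joint lid between -0.05 and 0.05 rad/s); the arm keeps its last pose, push and grip.
It fails at once if the cream bottle, the tape roll or the marker is moved more than 30 mm (distance of any of white_bottle, tape, marker from where it was at the start of the episode above 0.03 m).
It also fails if it takes over 66 s, if anything falls off the work surface, if the arm or the gripper's body presses on something with over 40 N, if the wrist force passes 120 N, or if a joint passes its speed limit or range.

ROBOT

A 7-joint arm with a two-finger parallel gripper is mounted at the origin on a cart in front of the work surface, level with it; the furniture and walls round the work are solid. World frame = base frame: x ahead of the robot, y to its left, z up, the work surface at z = 0. Lengths are in m, angles in degrees, forces in N, time in s.
With the tool pointing down it reaches from about 0.425 to 0.875 m from the base axis. Payload 4.7 kg.
Tool frame: the origin (TCP) lies on the centre line of the jaws, within the pads' length; the fingertips stand 14 mm ahead of it and the grasp point (between the pads) lies 5 mm behind it; z points along the fingers, y is the line along which they close (so a half turn about z gives the same grasp; the last joint's range is limited). The gripper opens to 85 mm and grips with 20 to 120 N. Pads are 22 mm wide; open, the fingers measure 114 mm over their backs; the gripper's body (76 mm by 85 mm) begins 54 mm behind the grasp point. The pads swing forward as they close: fully open they stand 13 mm farther back than shut.
Start: joints at [-66.801, 18.392, -4.016, 83.108, 1.295, 78.541, -3.26], TCP at [0.248, 0.601, 0.245] pointing down, gripper open.
Joint ranges: [-163.93, 163.93], [-17.29, 119.83], [-79.2, 71.16], [3.27, 140.29], [-89.18, 269.18], [5.43, 117.66], [-154.24, 154.24]. Speed limits (degrees/s): [147.25, 147.25, 180, 180, 180, 180, 180].

INTERFACE

Orientations are given as [roll, pitch, yaw] about the fixed x, y, z axes, in that order (R = Rz(yaw) Ry(pitch) Rx(roll)).
In Python, from bench import telemetry, eyes, hand_in, boxes_of, cut_out gives the robot as it stands. The module is installed in compiled form; this text tells all that it offers.
- The arm moves only by the tool carry_out, never from a script. Its argument "motion" is a list of rows, each an object of numbers: "wx", "wy", "wz": the turn, a rotation vector about the tool's x, y, z in rad; "dx", "dy", "dz": the shift along the tool's x, y, z in m; "gripper": the opening, from -1 (shut) to 1 (fully open). In form: [{"wx": .., "wy": .., "wz": .., "dx": .., "dy": .., "dz": .., "gripper": ..}, ...]. A call has exactly 10 rows; each row is the pose to reach, as a shift and turn from the pose commanded when the call began, along the tool's axes at that moment; what a row does not reach only later rows make up. A row lasts 1/8 s, in which the tool goes at most 62.5 mm and 10.7 degrees, less where a joint would pass 70% of its speed; a pose out of reach is approached as far as the arm can. A call with a gripper value outside its range is refused whole. The fingers move at their own pace and stop on an object; "squeeze" is the grip in N (left out, the last holds). Time passes only in rows, so rows that repeat a pose let the fingers close, or fill a call up. It gives the time, the measured TCP pose, the force, the opening and the grip force at its end, in the units of the state.
- telemetry.get_obs(): the state, without advancing time (a new reading comes with each control period).
- eyes.get_image(name): name is "scene" or "side" or "wrist"; returns the picture (420x560x3 uint8, blue, green, red); there is no depth.
- eyes.camera_info(name): a dict with "intrinsics" (3x3 intrinsics, pixels), "k1" (the pictures are not rectified: a ray, as slopes to the right and down, at radius r is drawn at 1 + k1 r^2 times it, then the intrinsics apply), "xyz" and "orientation" of the camera in the world. Camera axes: x right, y down, z forward; pixel columns grow to the right and rows downward; lengths in m; the calibration is good to about 2 mm. A picture is of the moment at which its call begins: read the wrist's pose just before it. camera_info takes no time and is no camera call; for the wrist camera it gives the pose at the moment of the call.
- hand_in(): hands the job in; it is judged then, once.
Trained networks look in the newest picture that a camera, given by its name, has taken for a name from the list of things; names that differ only in an ending like _2 or _b are one class to them, and where a whole thing is asked for, a point or a joint stands for the part that bears it (a point fixed in the world has none). Each returns a list of dicts, best first, with "confidence" (0 to 1); they miss things now and then, are a little off and sometimes report something else, mostly with a low value. They report only what shows in the picture. A call takes as long as a camera call. They do not tell look-alikes from the thing itself.
- boxes_of(name, camera): "box" ([left, top, right, bottom] as shares, 0 to 1, of the picture: columns of its width, rows of its height, round what is visible of it).
- cut_out(name, camera): "mask" (420x560 bool, what is visible of it) and "box" ([left, top, right, bottom] as shares, 0 to 1, of the picture: columns of its width, rows of its height, round what is visible of it).
The state is a dict: "t": time; "joint_pos": joint angles; "dq": joint speeds; "tau": joint torques, N m; "tool_pos": TCP position; "tool_rot": TCP orientation; "force": force on the tool from outside, world axes, zero at the start; "moment": the same for the moment, N m; "width": opening from 0.0 (shut) to 1.0 (fully open); "gripper_force": force on a finger pad.
Only numpy, scipy, OpenCV 4.12 (cv2) and the standard library are available. Lean on these libraries where they do the work, as an engineer would, in place of code of your own. Each camera call takes 0.05 s, during which the arm holds its last target. There are 200 camera calls.

## Working session

There is one attempt and no reset: what is moved stays moved. The work goes in short steps, Python scripts to look and compute and a tool call to move; the robot and the scene stay as the last step left them, time stands still between calls to the robot, and variables do not carry over. Pictures are saved under pics/ and viewed, at most 10 in all, crops included, and the job is handed in when it is done.

Besides the shell and the picture viewer there is one more tool, called after "Request:" as name(argument=value, ...), one argument or row to a line, values as JSON. carry_out: Moves the arm, as the interface text tells. Its arguments: {"type":"object","properties":{"motion":{"type":"array","items":{"type":"object","properties":{"wx":{"type":"number"},"wy":{"type":"number"},"wz":{"type":"number"},"dx":{"type":"number"},"dy":{"type":"number"},"dz":{"type":"number"},"gripper":{"type":"number"}}}},"squeeze":{"type":"number"}},"required":["motion"]}

```bash
mkdir -p pics; cat > h.py <<'E'
import numpy as np, cv2
from scipy.spatial.transform import Rotation as R
from bench import telemetry, eyes, hand_in, boxes_of, cut_out
def ray(info,u,v):
    K=np.array(info["intrinsics"]); 
    p=cv2.undistortPoints(np.array([[[u,v]]],float),K,np.array([info["k1"],0,0,0,0.]))[0,0]
    q=R.from_euler('xyz',info["orientation"],degrees=True).as_matrix()
    return np.array(info["xyz"]), q@np.array([p[0],p[1],1])
def at_z(info,u,v,z):
    o,d=ray(info,u,v); return o+d*(z-o[2])/d[2]
def proj(info,P):
    q=R.from_euler('xyz',info["orientation"],degrees=True).as_matrix()
    c=(np.atleast_2d(P)-np.array(info["xyz"]))@q
    s=c[:,:2]/c[:,2:]; s=s*(1+info["k1"]*(s**2).sum(1,keepdims=True))
    K=np.array(info["intrinsics"]); return s@K[:2,:2].T+K[:2,2]
E
python3 - <<'E'
from h import *
o=telemetry.get_obs(); print(o)
for n in("scene","side"):
    im=eyes.get_image(n); cv2.imwrite(f"pics/{n}0.png",im); i=eyes.camera_info(n); print(n,i)
    for k in("plate_a_centre","case","white_bottle","tape","marker"):
        for b in boxes_of(k,n):
            B=np.array(b["box"])*[560,420,560,420]; print(k,B.round(),round(b["confidence"],2), at_z(i,(B[0]+B[2])/2,(B[1]+B[3])/2,.007).round(3))
E
```

```text
{'t': 0.0, 'joint_pos': array([-66.80125912,  18.43943235,  -4.01556784,  83.17443077,
         1.29549326,  78.5389932 ,  -3.26071664]), 'dq': array([ 0.09638014, -0.09794681, -0.0354289 ,  0.00379275,  0.05793137,
       -0.00999078,  0.12732165]), 'tau': array([ 6.17765800e-04, -4.93586004e+01, -3.81943714e-01, -3.14335012e+01,
        1.29442840e-02,  1.14117621e-02,  1.72132015e-07]), 'tool_pos': array([0.24745772, 0.60051604, 0.24422336]), 'tool_rot': array([-1.79892411e+02,  6.10364936e-03,  1.57610420e+02]), 'force': array([ 0.27544805, -0.51837898,  0.00452938]), 'moment': array([-0.02200326, -0.01766927, -0.04012317]), 'gripper_force': 0.0, 'width': 0.9964347033998244}
scene {'intrinsics': array([[431.43189245,   0.        , 282.07654007],
       [  0.        , 431.43189245, 210.37383535],
       [  0.        ,   0.        ,   1.        ]]), 'k1': 0.02829721095044462, 'xyz': array([0.00714232, 0.66173954, 0.53619083]), 'orientation': array([-115.74259659,    0.19345779, -144.06864075])}
plate_a_centre [356. 207. 377. 227.] 0.5 [ 0.44  -0.325  0.007]
case [174. 186. 310. 301
[... 178 characters left out ...]
] 0.73 [ 0.705 -0.35   0.007]
marker [283. 273. 330. 308.] 0.57 [0.392 0.049 0.007]
side {'intrinsics': array([[531.49895077,   0.        , 277.81143669],
       [  0.        , 531.49895077, 212.10631907],
       [  0.        ,   0.        ,   1.        ]]), 'k1': -0.2142537802451301, 'xyz': array([0.04110913, 0.13121757, 1.17405536]), 'orientation': array([-151.79739756,    0.39929766, -112.66346205])}
plate_a_centre [376. 230. 400. 253.] 0.8 [ 0.443 -0.318  0.007]
case [178. 175. 288. 297.] 0.57 [0.604 0.024 0.007]
white_bottle [148. 179. 173. 206.] 0.75 [0.792 0.154 0.007]
white_bottle [252. 267. 267. 276.] 0.57 [ 0.493 -0.002  0.007]
tape [334. 142. 364. 167.] 0.69 [ 0.708 -0.344  0.007]
```

View pics/scene0.png

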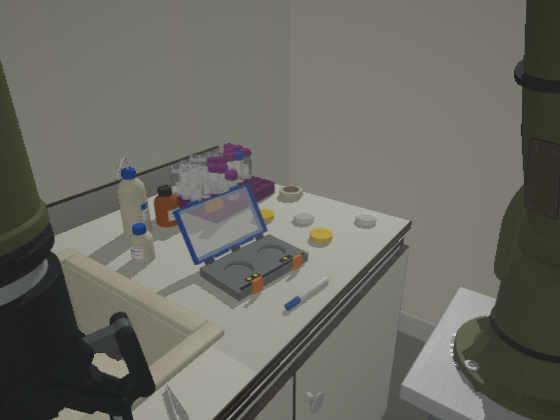

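View pics/side0.png

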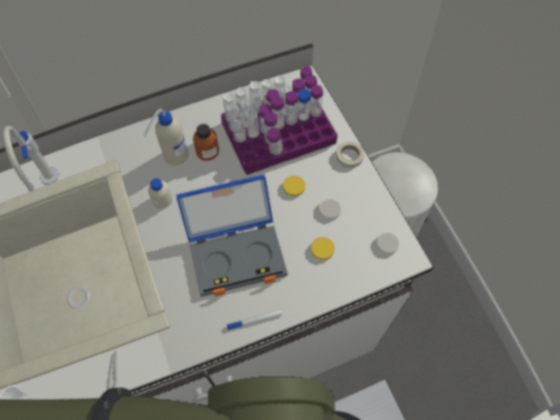

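```bash
python3 - <<'E'
from h import *
i=eyes.camera_info("side")
for n,u,v,z in[("p1",329,209,.01),("p2",387,243.5,.01),("y1",294,185,.01),("y2",322,247.5,.01),("pkL",217,265,.02),("pkR",258,255,.02),("dotL",222,281,.02),("dotR",263,270,.02),("clipL",219,292,.03),("clipR",270,280,.03)]: print(n,at_z(i,u,v,z).round(3))
a=cv2.imread("pics/side0.png"); b=cv2.imread("pics/scene0.png")
c1=cv2.resize(a[165:300,180:410],(800,470),interpolation=cv2.INTER_CUBIC)
cv2.imwrite("pics/c1.png",c1)
E
```

```text
p1 [ 0.579 -0.223  0.01 ]
p2 [ 0.437 -0.313  0.01 ]
y1 [ 0.677 -0.17   0.01 ]
y2 [ 0.49  -0.162  0.01 ]
pkL [0.541 0.086 0.02 ]
pkR [ 0.527 -0.012  0.02 ]
dotL [0.498 0.089 0.02 ]
dotR [ 0.487 -0.009  0.02 ]
clipL [0.472 0.105 0.03 ]
clipR [ 0.454 -0.013  0.03 ]
```

View pics/c1.png

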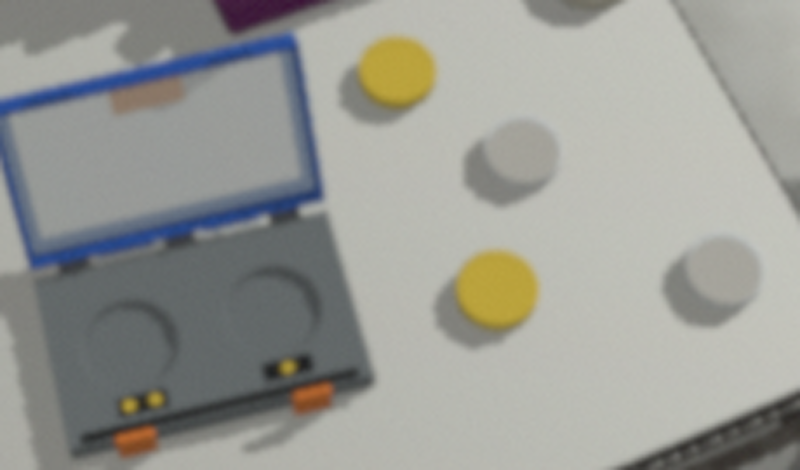

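```bash
cat >> h.py <<'E'
def go(x,y,z,yaw=172):
    o=telemetry.get_obs(); r=R.from_euler('xyz',o["tool_rot"],degrees=True)
    d=r.inv().apply(np.array([x,y,z])-o["tool_pos"]); w=(r.inv()*R.from_euler('xyz',[180,0,yaw],degrees=True)).as_rotvec()
    print("d",d.round(4),"w",w.round(4),"n",np.linalg.norm(d).round(3))
E
python3 -c "
from h import *
go(.575,-.223,.18)"
```

```text
d [-0.6166 -0.6372  0.0653] w [ 1.000e-04  1.000e-04 -2.512e-01] n 0.889
```

Request:
carry_out(
  motion=[
    {"dx": -0.03, "dy": -0.03, "dz": 0, "wz": -0.02, "gripper": 1},
    {"dx": -0.07, "dy": -0.072, "dz": 0, "wz": -0.05, "gripper": 1},
    {"dx": -0.11, "dy": -0.114, "dz": 0, "wz": -0.08, "gripper": 1},
    {"dx": -0.15, "dy": -0.156, "dz": 0, "wz": -0.1, "gripper": 1},
    {"dx": -0.19, "dy": -0.198, "dz": 0, "wz": -0.13, "gripper": 1},
    {"dx": -0.23, "dy": -0.24, "dz": 0, "wz": -0.15, "gripper": 1},
    {"dx": -0.27, "dy": -0.282, "dz": 0, "wz": -0.18, "gripper": 1},
    {"dx": -0.31, "dy": -0.324, "dz": 0, "wz": -0.2, "gripper": 1},
    {"dx": -0.35, "dy": -0.366, "dz": 0, "wz": -0.23, "gripper": 1},
    {"dx": -0.39, "dy": -0.408, "dz": 0, "wz": -0.251, "gripper": 1},
  ],
)

```text
validation failed for argument at $.mo...
```

```bash
python3 -c "
from h import *
im=eyes.get_image('wrist'); i=eyes.camera_info('wrist'); print(i['xyz'],i['orientation']); cv2.imwrite('pics/w1.png',im)
o=telemetry.get_obs(); print(o['t'],o['tool_pos'],o['tool_rot'],o['joint_pos'].round(0))
print(proj(i,[[.579,-.223,.014],[.534,-.012,.014],[.545,.086,.014]]))
go(.575,-.223,.18)"
```

```text
[0.18061022 0.62774294 0.37389142] [1.63792697e+02 2.68450953e-02 6.76825198e+01]
0.65 [0.24759615 0.60100866 0.24534384] [1.79995585e+02 1.13585338e-03 1.57611978e+02] [-67.  18.  -4.  83.   1.  79.  -3.]
[[-77.09867976 525.71954132]
 [ -6.6902249  489.01868486]
 [ 45.27939239 481.43919939]]
d [-0.6166 -0.6372  0.0653] w [ 1.000e-04  0.000e+00 -2.511e-01] n 0.889
```

View pics/w1.png

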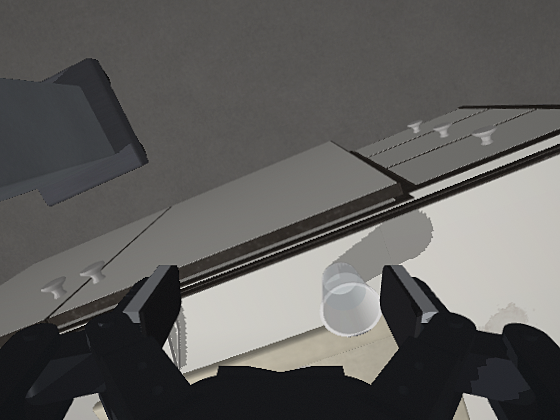

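Request:
carry_out(
  motion=[
    {"wx": 0, "wy": 0, "dx": -0.03, "dy": -0.03, "dz": 0, "wz": -0.02, "gripper": 1},
    {"wx": 0, "wy": 0, "dx": -0.07, "dy": -0.072, "dz": 0, "wz": -0.05, "gripper": 1},
    {"wx": 0, "wy": 0, "dx": -0.11, "dy": -0.114, "dz": 0, "wz": -0.08, "gripper": 1},
    {"wx": 0, "wy": 0, "dx": -0.15, "dy": -0.156, "dz": 0, "wz": -0.1, "gripper": 1},
    {"wx": 0, "wy": 0, "dx": -0.19, "dy": -0.198, "dz": 0, "wz": -0.13, "gripper": 1},
    {"wx": 0, "wy": 0, "dx": -0.23, "dy": -0.24, "dz": 0, "wz": -0.15, "gripper": 1},
    {"wx": 0, "wy": 0, "dx": -0.27, "dy": -0.282, "dz": 0, "wz": -0.18, "gripper": 1},
    {"wx": 0, "wy": 0, "dx": -0.31, "dy": -0.324, "dz": 0, "wz": -0.2, "gripper": 1},
    {"wx": 0, "wy": 0, "dx": -0.35, "dy": -0.366, "dz": 0, "wz": -0.23, "gripper": 1},
    {"wx": 0, "wy": 0, "dx": -0.39, "dy": -0.408, "dz": 0, "wz": -0.251, "gripper": 1},
  ],
)

```text
t: 1.9
tool_pos: [0.4533, 0.0734, 0.2458]
tool_rot: [179.9, 0.1, 172.0]
force: [1.5, 0.3, 0.0]
width: 0.998
gripper_force: 0.0
```

```bash
python3 -c "
from h import *
im=eyes.get_image('wrist'); i=eyes.camera_info('wrist'); print(i['xyz'],i['orientation']); cv2.imwrite('pics/w2.png',im)
o=telemetry.get_obs(); print(o['t'],o['tool_pos'],o['tool_rot'],o['joint_pos'].round(0))
print(proj(i,[[.579,-.223,.014],[.534,-.012,.014],[.545,.086,.014]]))
go(.575,-.223,.18)"
```

```text
[0.38377408 0.07518012 0.37431891] [163.58716374   0.20156628  81.53767643]
1.95 [0.455762   0.06447547 0.24604429] [-179.82457372    0.21369248  171.46731331] [-36.  -6.  23. 110.   3.  76.  68.]
[[ 66.39282482 309.99270278]
 [225.42564248 255.04557273]
 [311.32460255 252.36068255]]
d [-0.1603 -0.2664  0.0675] w [-0.0031  0.0037 -0.0093] n 0.318
```

View pics/w2.png

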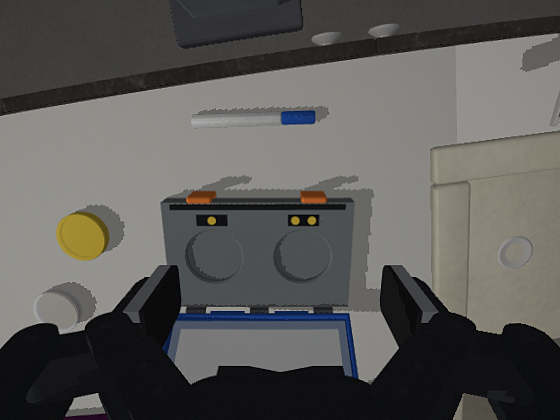

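```bash
cat > look.py <<'E'
from h import *
import sys
i=eyes.camera_info('wrist'); im=eyes.get_image('wrist'); j=eyes.camera_info('wrist'); print('drift',(j['xyz']-i['xyz']).round(4))
cv2.imwrite(sys.argv[1],im)
g=cv2.medianBlur(cv2.cvtColor(im,cv2.COLOR_BGR2GRAY),3)
f=i['intrinsics'][0][0]; h=i['xyz'][2]; r=f*.030/h; print('f',f,'r',r)
c=cv2.HoughCircles(g,cv2.HOUGH_GRADIENT,1.2,25,param1=80,param2=15,minRadius=int(r*.8),maxRadius=int(r*1.25))
if c is not None:
    for u,v,rr in c[0][:9]: print('circ',round(u),round(v),round(rr),'z20',at_z(i,u,v,.02).round(4),'z14',at_z(i,u,v,.014).round(4),im[int(v),int(u)])
for m in cut_out('plate_a_centre','wrist'):
    (u,v),rr=cv2.minEnclosingCircle(np.argwhere(m['mask'])[:,::-1].astype(np.float32)); print('plate',round(m['confidence'],2),round(u),round(v),round(rr),at_z(i,u,v,.010).round(4),im[int(v),int(u)])
o=telemetry.get_obs(); print(o['t'],o['tool_pos'])
E
python3 look.py pics/w3.png
```

```text
drift [-0.0009  0.0036  0.    ]
f 341.35494265638806 r 27.358084148029313
circ 223 250 29 z20 [ 0.5252 -0.0126  0.02  ] z14 [ 0.5276 -0.014   0.014 ] [82 80 78]
circ 77 308 28 z20 [ 0.5745 -0.2031  0.02  ] z14 [ 0.5778 -0.2078  0.014 ] [125 131 134]
circ 309 247 32 z20 [0.535  0.0841 0.02  ] z14 [0.5376 0.0842 0.014 ] [82 80 77]
circ 94 235 23 z20 [ 0.486  -0.1528  0.02  ] z14 [ 0.4877 -0.1566  0.014 ] [ 49 138 160]
circ 154 303 28 z20 [ 0.5805 -0.1071  0.02  ] z14 [ 0.5838 -0.1102  0.014 ] [11 11 11]
circ 267 215 31 z20 [0.492  0.0434 0.02  ] z14 [0.4938 0.0428 0.014 ] [84 82 80]
circ 331 335 32 z20 [0.6554 0.096  0.02  ] z14 [0.66   0.0963 0.014 ] [118 119 117]
circ 406 302 27 z20 [0.6224 0.1897 0.02  ] z14 [0.6264 0.1917 0.014 ] [11 10 11]
circ 205 347 33 z20 [ 0.6507 -0.0608  0.02  ] z14 [ 0.6552 -0.0631  0.014 ] [119 119 119]
2.05 [0.45366381 0.07197473 0.24577105]
```

```bash
python3 -c "
from h import *
go(.575,-.218,.13)"
```

```text
d [-0.1623 -0.2692  0.1158] w [ 0.0006  0.0009 -0.0072] n 0.335
```

Request:
carry_out(
  motion=[
    {"wx": 0, "wy": 0, "wz": -0.007, "dx": -0.015, "dy": -0.035, "dz": 0, "gripper": 1},
    {"wx": 0, "wy": 0, "wz": -0.007, "dx": -0.04, "dy": -0.085, "dz": 0, "gripper": 1},
    {"wx": 0, "wy": 0, "wz": -0.007, "dx": -0.065, "dy": -0.135, "dz": 0.01, "gripper": 1},
    {"wx": 0, "wy": 0, "wz": -0.007, "dx": -0.095, "dy": -0.18, "dz": 0.03, "gripper": 1},
    {"wx": 0, "wy": 0, "wz": -0.007, "dx": -0.125, "dy": -0.22, "dz": 0.06, "gripper": 1},
    {"wx": 0, "wy": 0, "wz": -0.007, "dx": -0.15, "dy": -0.25, "dz": 0.09, "gripper": 1},
    {"wx": 0, "wy": 0, "wz": -0.007, "dx": -0.16, "dy": -0.265, "dz": 0.11, "gripper": 1},
    {"wx": 0, "wy": 0, "wz": -0.007, "dx": -0.162, "dy": -0.269, "dz": 0.116, "gripper": 1},
    {"wx": 0, "wy": 0, "wz": -0.007, "dx": -0.162, "dy": -0.269, "dz": 0.116, "gripper": 1},
    {"wx": 0, "wy": 0, "wz": -0.007, "dx": -0.162, "dy": -0.269, "dz": 0.116, "gripper": 1},
  ],
)

```text
t: 3.3
tool_pos: [0.5765, -0.2123, 0.1305]
tool_rot: [179.9, 0.1, 172.5]
force: [-0.7, -0.3, 0.9]
width: 1.0
gripper_force: 0.0
```

```bash
python3 look.py pics/w4.png
```

```text
drift [-0.     -0.0001  0.0001]
f 341.35494265638806 r 39.56218170599322
circ 346 314 35 z20 [ 0.668  -0.1709  0.02  ] z14 [ 0.6721 -0.1701  0.014 ] [ 32 103 120]
circ 107 29 46 z20 [ 0.4395 -0.3073  0.02  ] z14 [ 0.4379 -0.3099  0.014 ] [ 94  98 100]
circ 262 212 36 z20 [ 0.5742 -0.2256  0.02  ] z14 [ 0.576  -0.2261  0.014 ] [100 104 106]
circ 335 76 44 z20 [ 0.488  -0.1644  0.02  ] z14 [ 0.4876 -0.1634  0.014 ] [ 32 104 122]
circ 517 371 48 z20 [ 0.7489 -0.0247  0.02  ] z14 [ 0.7551 -0.0202  0.014 ] [13 12 12]
circ 147 387 48 z20 [ 0.7206 -0.3497  0.02  ] z14 [ 0.726  -0.3534  0.014 ] [9 8 7]
circ 163 361 33 z20 [ 0.6943 -0.329   0.02  ] z14 [ 0.699  -0.3322  0.014 ] [14 14 13]
circ 548 122 32 z20 [ 0.535  -0.0182  0.02  ] z14 [ 0.5358 -0.0136  0.014 ] [40 40 37]
circ 99 263 48 z20 [ 0.5992 -0.3574  0.02  ] z14 [ 0.6016 -0.3612  0.014 ] [116 121 122]
plate 0.95 99 35 49 [ 0.4391 -0.3181  0.01  ] [ 94  98 100]
3.4 [ 0.57642125 -0.21266954  0.13050869]
```

View pics/w4.png

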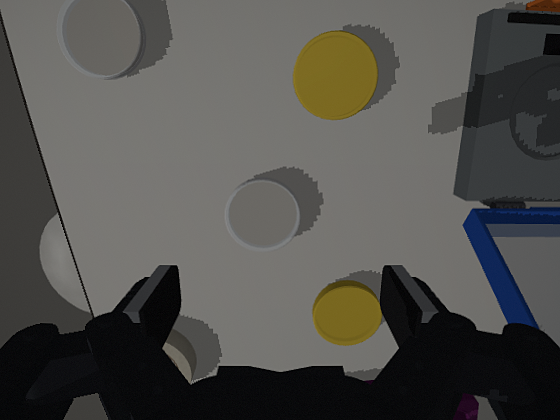

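```bash
python3 -c "
from h import *
go(.577,-.2255,.0135)"
```

```text
d [-0.002  -0.0128  0.117 ] w [0.001  0.002  0.0083] n 0.118
```

Request:
carry_out(
  motion=[
    {"wx": 0, "wy": 0, "wz": 0.004, "dx": -0.001, "dy": -0.006, "dz": 0.02, "gripper": 1},
    {"wx": 0, "wy": 0, "wz": 0.008, "dx": -0.002, "dy": -0.013, "dz": 0.05, "gripper": 1},
    {"wx": 0, "wy": 0, "wz": 0.008, "dx": -0.002, "dy": -0.013, "dz": 0.085, "gripper": 1},
    {"wx": 0, "wy": 0, "wz": 0.008, "dx": -0.002, "dy": -0.013, "dz": 0.105, "gripper": 1},
    {"wx": 0, "wy": 0, "wz": 0.008, "dx": -0.002, "dy": -0.013, "dz": 0.117, "gripper": 1},
    {"wx": 0, "wy": 0, "wz": 0.008, "dx": -0.002, "dy": -0.013, "dz": 0.117, "gripper": 1},
    {"wx": 0, "wy": 0, "wz": 0.008, "dx": -0.002, "dy": -0.013, "dz": 0.117, "gripper": 0},
    {"wx": 0, "wy": 0, "wz": 0.008, "dx": -0.002, "dy": -0.013, "dz": 0.117, "gripper": -0.2},
    {"wx": 0, "wy": 0, "wz": 0.008, "dx": -0.002, "dy": -0.013, "dz": 0.117, "gripper": -0.2},
    {"wx": 0, "wy": 0, "wz": 0.008, "dx": -0.002, "dy": -0.013, "dz": 0.117, "gripper": -0.2},
  ],
  squeeze=30,
)

```text
t: 4.65
tool_pos: [0.577, -0.2272, 0.014]
tool_rot: [180.0, 0.1, 171.9]
force: [-1.2, 0.4, 6.2]
width: 0.644
gripper_force: 31.6
```

```bash
python3 -c "
from h import *
o=telemetry.get_obs(); print(o['tool_pos'],o['tool_rot'],o['width'],o['gripper_force'],o['force'])
go(.53,-.013,.10)"
```

```text
[ 0.57700404 -0.22716526  0.01403118] [1.79987806e+02 1.35833244e-01 1.71943469e+02] 0.6442540467225394 31.6010096136597 [-1.2062056   0.35771939  6.20822513]
d [ 0.0764  0.2055 -0.0861] w [ 0.0002  0.0024 -0.001 ] n 0.236
```

Request:
carry_out(
  motion=[
    {"wx": 0, "wy": 0.002, "wz": 0, "dx": 0, "dy": 0, "dz": -0.02, "gripper": -0.2},
    {"wx": 0, "wy": 0.002, "wz": 0, "dx": 0.005, "dy": 0.01, "dz": -0.05, "gripper": -0.2},
    {"wx": 0, "wy": 0.002, "wz": 0, "dx": 0.02, "dy": 0.04, "dz": -0.08, "gripper": -0.2},
    {"wx": 0, "wy": 0.002, "wz": 0, "dx": 0.04, "dy": 0.085, "dz": -0.086, "gripper": -0.2},
    {"wx": 0, "wy": 0.002, "wz": 0, "dx": 0.055, "dy": 0.13, "dz": -0.086, "gripper": -0.2},
    {"wx": 0, "wy": 0.002, "wz": 0, "dx": 0.068, "dy": 0.17, "dz": -0.086, "gripper": -0.2},
    {"wx": 0, "wy": 0.002, "wz": 0, "dx": 0.075, "dy": 0.195, "dz": -0.086, "gripper": -0.2},
    {"wx": 0, "wy": 0.002, "wz": 0, "dx": 0.076, "dy": 0.205, "dz": -0.086, "gripper": -0.2},
    {"wx": 0, "wy": 0.002, "wz": 0, "dx": 0.076, "dy": 0.205, "dz": -0.086, "gripper": -0.2},
    {"wx": 0, "wy": 0.002, "wz": 0, "dx": 0.076, "dy": 0.205, "dz": -0.086, "gripper": -0.2},
  ],
)

```text
t: 5.9
tool_pos: [0.5298, -0.015, 0.0986]
tool_rot: [-180.0, -0.1, 171.8]
force: [-0.3, 1.1, -1.0]
width: 0.643
gripper_force: 32.2
```

```bash
python3 look.py pics/w5.png
```

```text
drift [-0.0001 -0.     -0.0001]
f 341.35494265638806 r 45.060300219393326
circ 269 287 50 z20 [ 0.5715 -0.0289  0.02  ] z14 [ 0.5748 -0.0296  0.014 ] [148 154 157]
circ 430 214 54 z20 [0.5347 0.0808 0.02  ] z14 [0.5369 0.0833 0.014 ] [95 93 89]
circ 59 184 45 z20 [ 0.4819 -0.1496  0.02  ] z14 [ 0.4826 -0.1538  0.014 ] [ 56 159 185]
circ 284 224 51 z20 [ 0.5278 -0.0129  0.02  ] z14 [ 0.5298 -0.0131  0.014 ] [103 100 100]
circ 295 286 49 z20 [ 0.573  -0.0118  0.02  ] z14 [ 0.5763 -0.012   0.014 ] [147 153 156]
circ 40 202 50 z20 [ 0.4914 -0.1662  0.02  ] z14 [ 0.4923 -0.1708  0.014 ] [ 61 165 189]
circ 409 173 49 z20 [0.5062 0.0679 0.02  ] z14 [0.5076 0.0701 0.014 ] [66 64 62]
circ 334 296 42 z20 [0.5842 0.0141 0.02  ] z14 [0.5878 0.0147 0.014 ] [147 153 156]
circ 481 361 55 z20 [0.6555 0.1177 0.02  ] z14 [0.6612 0.1213 0.014 ] [21 20 17]
plate 0.53 364 236 205 [0.5473 0.0399 0.01  ] [96 95 90]
6.0 [ 0.52965339 -0.01490278  0.09840584]
```

View pics/w5.png

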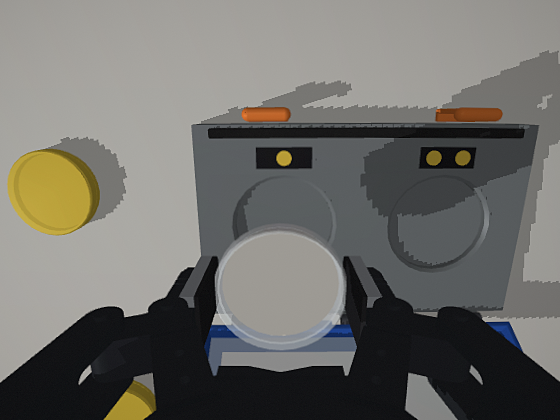

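```bash
python3 -c "
from h import *
i=eyes.camera_info('wrist')
for z in (.095,.0985,.102): print(proj(i,[[.5297,-.0149,z],[.5397,-.0149,z]]).round(1))
print(at_z(i,284.5,225,.02),at_z(i,439,224,.02))
go(.528,-.013,.034)"
```

```text
[[281.2 284.7]
 [284.4 304.9]]
[[281.2 288.8]
 [284.4 309.3]]
[[281.2 293.1]
 [284.5 313.9]]
[ 0.52835543 -0.01240608  0.02      ] [0.54187041 0.08646942 0.02      ]
d [0.0018 0.0017 0.0644] w [-0.0006 -0.0018 -0.0036] n 0.064
```

Request:
carry_out(
  motion=[
    {"wx": 0, "wy": 0, "wz": 0, "dx": 0.001, "dy": 0.002, "dz": 0.015, "gripper": -0.2},
    {"wx": 0, "wy": 0, "wz": 0, "dx": 0.002, "dy": 0.002, "dz": 0.035, "gripper": -0.2},
    {"wx": 0, "wy": 0, "wz": 0, "dx": 0.002, "dy": 0.002, "dz": 0.052, "gripper": -0.2},
    {"wx": 0, "wy": 0, "wz": 0, "dx": 0.002, "dy": 0.002, "dz": 0.06, "gripper": -0.2},
    {"wx": 0, "wy": 0, "wz": 0, "dx": 0.002, "dy": 0.002, "dz": 0.062, "gripper": -0.2},
    {"wx": 0, "wy": 0, "wz": 0, "dx": 0.002, "dy": 0.002, "dz": 0.063, "gripper": -0.2},
    {"wx": 0, "wy": 0, "wz": 0, "dx": 0.002, "dy": 0.002, "dz": 0.064, "gripper": -0.2},
    {"wx": 0, "wy": 0, "wz": 0, "dx": 0.002, "dy": 0.002, "dz": 0.064, "gripper": -0.2},
    {"wx": 0, "wy": 0, "wz": 0, "dx": 0.002, "dy": 0.002, "dz": 0.065, "gripper": -0.2},
    {"wx": 0, "wy": 0, "wz": 0, "dx": 0.002, "dy": 0.002, "dz": 0.066, "gripper": -0.2},
  ],
)

```text
t: 7.25
tool_pos: [0.5278, -0.0109, 0.0324]
tool_rot: [180.0, -0.1, 171.9]
force: [0.1, 0.1, -0.5]
width: 0.646
gripper_force: 32.2
```

Request:
carry_out(
  motion=[
    {"wx": 0, "wy": 0, "wz": 0, "dx": 0, "dy": -0.001, "dz": 0.001, "gripper": -0.2},
    {"wx": 0, "wy": 0, "wz": 0, "dx": 0, "dy": -0.001, "dz": 0.002, "gripper": -0.2},
    {"wx": 0, "wy": 0, "wz": 0, "dx": 0, "dy": -0.001, "dz": 0.003, "gripper": -0.2},
    {"wx": 0, "wy": 0, "wz": 0, "dx": 0, "dy": -0.001, "dz": 0.0035, "gripper": -0.2},
    {"wx": 0, "wy": 0, "wz": 0, "dx": 0, "dy": -0.001, "dz": 0.004, "gripper": -0.2},
    {"wx": 0, "wy": 0, "wz": 0, "dx": 0, "dy": -0.001, "dz": 0.0045, "gripper": -0.2},
    {"wx": 0, "wy": 0, "wz": 0, "dx": 0, "dy": -0.001, "dz": 0.0045, "gripper": -0.2},
    {"wx": 0, "wy": 0, "wz": 0, "dx": 0, "dy": -0.001, "dz": 0.0045, "gripper": 0.4},
    {"wx": 0, "wy": 0, "wz": 0, "dx": 0, "dy": -0.001, "dz": 0.0045, "gripper": 0.6},
    {"wx": 0, "wy": 0, "wz": 0, "dx": 0, "dy": -0.001, "dz": 0.003, "gripper": 0.8},
  ],
)

```text
t: 8.5
tool_pos: [0.5273, -0.0119, 0.029]
tool_rot: [-180.0, -0.1, 171.9]
force: [0.5, 0.9, -0.4]
width: 0.899
gripper_force: 0.0
```

```bash
python3 -c "
from h import *
go(.528,-.0125,.11); go(.438,-.314,.13)"
```

```text
d [-0.0006 -0.0005 -0.081 ] w [-0.0002 -0.0025 -0.0011] n 0.081
d [ 0.0463 -0.3116 -0.1008] w [-0.0002 -0.0025 -0.0011] n 0.331
```

Request:
carry_out(
  motion=[
    {"wx": 0, "wy": 0, "wz": 0, "dx": 0, "dy": 0, "dz": -0.01, "gripper": 1},
    {"wx": 0, "wy": 0, "wz": 0, "dx": 0, "dy": 0, "dz": -0.035, "gripper": 1},
    {"wx": 0, "wy": 0, "wz": 0, "dx": 0, "dy": 0, "dz": -0.07, "gripper": 1},
    {"wx": 0, "wy": 0, "wz": 0, "dx": 0, "dy": -0.02, "dz": -0.1, "gripper": 1},
    {"wx": 0, "wy": 0, "wz": 0, "dx": 0.005, "dy": -0.05, "dz": -0.11, "gripper": 1},
    {"wx": 0, "wy": 0, "wz": 0, "dx": 0.01, "dy": -0.08, "dz": -0.11, "gripper": 1},
    {"wx": 0, "wy": 0, "wz": 0, "dx": 0.015, "dy": -0.1, "dz": -0.11, "gripper": 1},
    {"wx": 0, "wy": 0, "wz": 0, "dx": 0.015, "dy": -0.1, "dz": -0.11, "gripper": 1},
    {"wx": 0, "wy": 0, "wz": 0, "dx": 0.015, "dy": -0.1, "dz": -0.11, "gripper": 1},
    {"wx": 0, "wy": 0, "wz": 0, "dx": 0.015, "dy": -0.1, "dz": -0.11, "gripper": 1},
  ],
)

```text
t: 9.75
tool_pos: [0.4993, -0.1076, 0.1392]
tool_rot: [180.0, -0.1, 172.1]
force: [-0.2, -1.0, 0.4]
width: 1.001
gripper_force: 0.0
```

```bash
python3 look.py pics/w6.png; python3 -c "
from h import *
i=eyes.camera_info('wrist'); print(proj(i,[[.528,-.0125,.028],[.542,.0865,.02],[.438,-.314,.014]]))
go(.438,-.314,.06)"
```

```text
drift [-0.     -0.0002  0.    ]
f 341.35494265638806 r 38.23272136061306
circ 407 233 37 z20 [ 0.5317 -0.0127  0.02  ] z14 [ 0.5342 -0.0107  0.014 ] [113 118 120]
circ 209 201 37 z20 [ 0.4851 -0.1598  0.02  ] z14 [ 0.4865 -0.1613  0.014 ] [ 37 118 139]
circ 520 237 31 z20 [0.5476 0.0775 0.02  ] z14 [0.5505 0.0818 0.014 ] [70 69 66]
circ 484 191 46 z20 [0.506 0.047 0.02 ] z14 [0.5079 0.0505 0.014 ] [72 70 67]
circ 367 179 33 z20 [ 0.4848 -0.0415  0.02  ] z14 [ 0.4862 -0.0401  0.014 ] [74 72 68]
circ 513 103 44 z20 [0.4433 0.0668 0.02  ] z14 [0.4437 0.0708 0.014 ] [83 86 87]
circ 463 269 45 z20 [0.5692 0.0313 0.02  ] z14 [0.5726 0.0344 0.014 ] [72 70 67]
circ 449 166 42 z20 [0.4831 0.0203 0.02  ] z14 [0.4845 0.0231 0.014 ] [72 71 68]
circ 518 365 42 z20 [0.674  0.0851 0.02  ] z14 [0.68   0.0895 0.014 ] [12 11  9]
plate 0.94 12 168 37 [ 0.4393 -0.312   0.01  ] [115 120 124]
9.85 [ 0.49915953 -0.10793785  0.13920326]
[[411.89735204 232.47159329]
 [532.22884794 228.87248647]
 [  5.50397712 167.3701636 ]]
d [ 0.0318 -0.2125  0.0793] w [-0.0001 -0.0023  0.0005] n 0.229
```

View pics/w6.png

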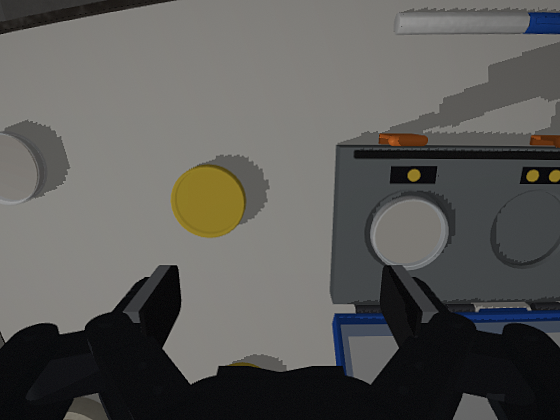

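Request:
carry_out(
  motion=[
    {"wx": 0, "wy": 0, "wz": 0, "dx": 0.005, "dy": -0.03, "dz": 0, "gripper": 1},
    {"wx": 0, "wy": 0, "wz": 0, "dx": 0.012, "dy": -0.08, "dz": 0, "gripper": 1},
    {"wx": 0, "wy": 0, "wz": 0, "dx": 0.02, "dy": -0.13, "dz": 0, "gripper": 1},
    {"wx": 0, "wy": 0, "wz": 0, "dx": 0.027, "dy": -0.175, "dz": 0.01, "gripper": 1},
    {"wx": 0, "wy": 0, "wz": 0, "dx": 0.031, "dy": -0.2, "dz": 0.02, "gripper": 1},
    {"wx": 0, "wy": 0, "wz": 0, "dx": 0.032, "dy": -0.21, "dz": 0.03, "gripper": 1},
    {"wx": 0, "wy": 0, "wz": 0, "dx": 0.032, "dy": -0.212, "dz": 0.03, "gripper": 1},
    {"wx": 0, "wy": 0, "wz": 0, "dx": 0.032, "dy": -0.212, "dz": 0.03, "gripper": 1},
    {"wx": 0, "wy": 0, "wz": 0, "dx": 0.032, "dy": -0.212, "dz": 0.03, "gripper": 1},
    {"wx": 0, "wy": 0, "wz": 0, "dx": 0.032, "dy": -0.212, "dz": 0.03, "gripper": 1},
  ],
)

```text
t: 11.1
tool_pos: [0.438, -0.3136, 0.1097]
tool_rot: [180.0, -0.1, 172.0]
force: [-0.1, -0.2, 0.3]
width: 1.006
gripper_force: 0.0
```

```bash
python3 look.py pics/w7.png; python3 -c "
from h import *
go(.4385,-.314,.0135)"
```

```text
drift [-0.0001 -0.0001 -0.    ]
f 341.35494265638806 r 42.97156429356711
circ 277 218 37 z20 [ 0.4348 -0.316   0.02  ] z14 [ 0.4367 -0.3164  0.014 ] [110 115 117]
circ 499 259 40 z20 [ 0.4867 -0.1642  0.02  ] z14 [ 0.49   -0.1604  0.014 ] [ 36 112 131]
circ 515 373 50 z20 [ 0.5909 -0.1442  0.02  ] z14 [ 0.5971 -0.1398  0.014 ] [16 15 13]
circ 149 317 52 z20 [ 0.4987 -0.4205  0.02  ] z14 [ 0.5023 -0.4237  0.014 ] [9 6 7]
circ 176 319 48 z20 [ 0.5022 -0.4011  0.02  ] z14 [ 0.5059 -0.4038  0.014 ] [3 1 1]
circ 423 298 44 z20 [ 0.5105 -0.219   0.02  ] z14 [ 0.5144 -0.2166  0.014 ] [59 57 56]
plate 0.55 277 218 42 [ 0.4379 -0.3164  0.01  ] [110 115 117]
11.2 [ 0.43774519 -0.31389811  0.10961247]
d [-0.0009 -0.      0.0961] w [ 0.0003 -0.0015 -0.0004] n 0.096
```

Request:
carry_out(
  motion=[
    {"wx": 0, "wy": 0, "wz": 0, "dx": 0, "dy": -0.002, "dz": 0.02, "gripper": 1},
    {"wx": 0, "wy": 0, "wz": 0, "dx": 0, "dy": -0.002, "dz": 0.05, "gripper": 1},
    {"wx": 0, "wy": 0, "wz": 0, "dx": 0, "dy": -0.002, "dz": 0.08, "gripper": 1},
    {"wx": 0, "wy": 0, "wz": 0, "dx": 0, "dy": -0.002, "dz": 0.092, "gripper": 1},
    {"wx": 0, "wy": 0, "wz": 0, "dx": 0, "dy": -0.002, "dz": 0.096, "gripper": 1},
    {"wx": 0, "wy": 0, "wz": 0, "dx": 0, "dy": -0.002, "dz": 0.096, "gripper": 1},
    {"wx": 0, "wy": 0, "wz": 0, "dx": 0, "dy": -0.002, "dz": 0.096, "gripper": 0},
    {"wx": 0, "wy": 0, "wz": 0, "dx": 0, "dy": -0.002, "dz": 0.096, "gripper": -0.2},
    {"wx": 0, "wy": 0, "wz": 0, "dx": 0, "dy": -0.002, "dz": 0.096, "gripper": -0.2},
    {"wx": 0, "wy": 0, "wz": 0, "dx": 0, "dy": -0.002, "dz": 0.096, "gripper": -0.2},
  ],
  squeeze=30,
)

```text
t: 12.45
tool_pos: [0.4376, -0.3166, 0.0146]
tool_rot: [180.0, -0.0, 171.9]
force: [-1.5, 1.4, 5.6]
width: 0.644
gripper_force: 31.2
```

```bash
python3 -c "
from h import *
o=telemetry.get_obs(); print(o['tool_pos'],o['joint_pos'])
go(.542,.0865,.11)"
```

```text
[ 0.43758247 -0.31655782  0.01462225] [ -5.41986176  23.88855121  44.94873795 113.15882542 -21.44707588
  51.48209062 132.66593029]
d [-0.0469  0.4137 -0.0953] w [ 0.0002 -0.0004 -0.001 ] n 0.427
```

Request:
carry_out(
  motion=[
    {"wx": 0, "wy": 0, "wz": 0, "dx": 0, "dy": 0, "dz": -0.025, "gripper": -0.2},
    {"wx": 0, "wy": 0, "wz": 0, "dx": -0.003, "dy": 0.025, "dz": -0.065, "gripper": -0.2},
    {"wx": 0, "wy": 0, "wz": 0, "dx": -0.009, "dy": 0.075, "dz": -0.09, "gripper": -0.2},
    {"wx": 0, "wy": 0, "wz": 0, "dx": -0.015, "dy": 0.13, "dz": -0.095, "gripper": -0.2},
    {"wx": 0, "wy": 0, "wz": 0, "dx": -0.022, "dy": 0.19, "dz": -0.095, "gripper": -0.2},
    {"wx": 0, "wy": 0, "wz": 0, "dx": -0.029, "dy": 0.25, "dz": -0.095, "gripper": -0.2},
    {"wx": 0, "wy": 0, "wz": 0, "dx": -0.036, "dy": 0.31, "dz": -0.095, "gripper": -0.2},
    {"wx": 0, "wy": 0, "wz": 0, "dx": -0.042, "dy": 0.365, "dz": -0.095, "gripper": -0.2},
    {"wx": 0, "wy": 0, "wz": 0, "dx": -0.046, "dy": 0.4, "dz": -0.095, "gripper": -0.2},
    {"wx": 0, "wy": 0, "wz": 0, "dx": -0.047, "dy": 0.414, "dz": -0.095, "gripper": -0.2},
  ],
)

```text
t: 13.7
tool_pos: [0.542, 0.0895, 0.1086]
tool_rot: [180.0, -0.1, 172.1]
force: [1.0, -0.4, 0.1]
width: 0.646
gripper_force: 32.5
```

Request:
carry_out(
  motion=[
    {"wx": 0, "wy": 0, "wz": 0, "dx": 0, "dy": 0, "dz": 0, "gripper": -0.2},
    {"wx": 0, "wy": 0, "wz": 0, "dx": 0, "dy": 0, "dz": 0, "gripper": -0.2},
    {"wx": 0, "wy": 0, "wz": 0, "dx": 0, "dy": 0, "dz": 0, "gripper": -0.2},
    {"wx": 0, "wy": 0, "wz": 0, "dx": 0, "dy": 0, "dz": 0, "gripper": -0.2},
    {"wx": 0, "wy": 0, "wz": 0, "dx": 0, "dy": 0, "dz": 0.02, "gripper": -0.2},
    {"wx": 0, "wy": 0, "wz": 0, "dx": 0, "dy": 0, "dz": 0.035, "gripper": -0.2},
    {"wx": 0, "wy": 0, "wz": 0, "dx": 0, "dy": 0, "dz": 0.04, "gripper": -0.2},
    {"wx": 0, "wy": 0, "wz": 0, "dx": 0, "dy": 0, "dz": 0.04, "gripper": -0.2},
    {"wx": 0, "wy": 0, "wz": 0, "dx": 0, "dy": 0, "dz": 0.04, "gripper": -0.2},
    {"wx": 0, "wy": 0, "wz": 0, "dx": 0, "dy": 0, "dz": 0.04, "gripper": -0.2},
  ],
)

```text
t: 14.95
tool_pos: [0.5421, 0.0871, 0.0689]
tool_rot: [180.0, -0.1, 171.9]
force: [0.4, 0.5, -0.6]
width: 0.65
gripper_force: 32.5
```

```bash
python3 look.py pics/w8.png; python3 -c "
from h import *
i=eyes.camera_info('wrist'); o=telemetry.get_obs(); t=o['tool_pos']; print(t,o['tool_rot'],proj(i,[t+[0,0,-.0005],[.542,.0865,.02]]))
go(.542,.0865,.0285)"
```

```text
drift [-0.0001  0.     -0.0001]
f 341.35494265638806 r 51.856347247730994
circ 284 284 63 z20 [0.5664 0.0854 0.02  ] z14 [0.5697 0.0851 0.014 ] [153 156 162]
circ 101 250 50 z20 [ 0.5315 -0.0145  0.02  ] z14 [ 0.5335 -0.0182  0.014 ] [155 161 165]
circ 115 229 62 z20 [ 0.5199 -0.0032  0.02  ] z14 [ 0.5216 -0.0066  0.014 ] [156 162 165]
circ 279 250 62 z20 [0.5452 0.0856 0.02  ] z14 [0.5477 0.0853 0.014 ] [153 159 162]
circ 200 191 63 z20 [0.5058 0.0484 0.02  ] z14 [0.507  0.0468 0.014 ] [101  99  96]
circ 319 307 49 z20 [0.5843 0.1038 0.02  ] z14 [0.5881 0.1041 0.014 ] [152 157 161]
circ 245 301 62 z20 [0.5743 0.0615 0.02  ] z14 [0.5778 0.0603 0.014 ] [152 156 161]
circ 316 173 63 z20 [0.5048 0.1111 0.02  ] z14 [0.5059 0.1116 0.014 ] [93 91 87]
circ 363 194 63 z20 [0.5192 0.1348 0.02  ] z14 [0.5209 0.136  0.014 ] [69 69 65]
plate 0.69 280 284 67 [0.5718 0.0826 0.01  ] [153 157 161]
15.05 [0.5419462  0.08711736 0.06873803]
[0.5419462  0.08711736 0.06873803] [ 1.79972197e+02 -7.59453111e-02  1.71936143e+02] [[281.12464805 288.02988993]
 [279.79952721 245.1306017 ]]
d [-0.0002 -0.0006  0.0402] w [ 0.0005 -0.0013 -0.0011] n 0.04
```

Request:
carry_out(
  motion=[
    {"wx": 0, "wy": 0, "wz": 0, "dx": -0.001, "dy": -0.0005, "dz": 0.01, "gripper": -0.2},
    {"wx": 0, "wy": 0, "wz": 0, "dx": -0.001, "dy": -0.0005, "dz": 0.024, "gripper": -0.2},
    {"wx": 0, "wy": 0, "wz": 0, "dx": -0.001, "dy": -0.0005, "dz": 0.033, "gripper": -0.2},
    {"wx": 0, "wy": 0, "wz": 0, "dx": -0.001, "dy": -0.0005, "dz": 0.037, "gripper": -0.2},
    {"wx": 0, "wy": 0, "wz": 0, "dx": -0.001, "dy": -0.0005, "dz": 0.039, "gripper": -0.2},
    {"wx": 0, "wy": 0, "wz": 0, "dx": -0.001, "dy": -0.0005, "dz": 0.04, "gripper": -0.2},
    {"wx": 0, "wy": 0, "wz": 0, "dx": -0.001, "dy": -0.0005, "dz": 0.04, "gripper": -0.2},
    {"wx": 0, "wy": 0, "wz": 0, "dx": -0.001, "dy": -0.0005, "dz": 0.04, "gripper": -0.2},
    {"wx": 0, "wy": 0, "wz": 0, "dx": -0.001, "dy": -0.0005, "dz": 0.04, "gripper": 0.4},
    {"wx": 0, "wy": 0, "wz": 0, "dx": -0.001, "dy": -0.0005, "dz": 0.039, "gripper": 0.6},
  ],
)

```text
t: 16.3
tool_pos: [0.5427, 0.0865, 0.0294]
tool_rot: [180.0, -0.1, 171.9]
force: [-0.8, 0.5, -0.3]
width: 0.801
gripper_force: 0.0
```

Request:
carry_out(
  motion=[
    {"wx": 0, "wy": 0, "wz": 0, "dx": 0, "dy": 0, "dz": -0.01, "gripper": 1},
    {"wx": 0, "wy": 0, "wz": 0, "dx": 0, "dy": 0, "dz": -0.04, "gripper": 1},
    {"wx": 0, "wy": 0, "wz": 0, "dx": 0, "dy": -0.01, "dz": -0.09, "gripper": 1},
    {"wx": 0, "wy": 0, "wz": 0, "dx": 0, "dy": -0.03, "dz": -0.14, "gripper": 1},
    {"wx": 0, "wy": 0, "wz": 0, "dx": 0, "dy": -0.05, "dz": -0.18, "gripper": 1},
    {"wx": 0, "wy": 0, "wz": 0, "dx": 0, "dy": -0.05, "dz": -0.2, "gripper": 0},
    {"wx": 0, "wy": 0, "wz": 0, "dx": 0, "dy": -0.05, "dz": -0.2, "gripper": -1},
    {"wx": 0, "wy": 0, "wz": 0, "dx": 0, "dy": -0.05, "dz": -0.2, "gripper": -1},
    {"wx": 0, "wy": 0, "wz": 0, "dx": 0, "dy": -0.05, "dz": -0.2, "gripper": -1},
    {"wx": 0, "wy": 0, "wz": 0, "dx": 0, "dy": -0.05, "dz": -0.2, "gripper": -1},
  ],
)

```text
t: 17.55
tool_pos: [0.5355, 0.0369, 0.2284]
tool_rot: [-179.9, -0.2, 172.0]
force: [-0.2, 0.6, -0.2]
width: 0.001
gripper_force: 0.0
```

```bash
python3 look.py pics/w9.png; python3 - <<'E'
from h import *
i=eyes.camera_info('wrist'); print(proj(i,[[.528,-.0125,.028],[.542,.0865,.028]]))
im=eyes.get_image('side'); s=eyes.camera_info('side')
for n,u,v,z in[("rack nearL",246,168,.02),("rack nearR",335,138,.02),("rack L",222,130,.02),("orange base",207,156,.0),("orange cap",204,131,.08),("wb base",162,203,0),("wb cap",156,185,.086),("lid freeL",180,196,.13),("lid freeR",267,181,.13),("pad",223,191,.12),("tube",276,150,.0)]: print(n,at_z(s,u,v,z).round(3))
cv2.imwrite('pics/side2.png',im)
w=cv2.imread('pics/w9.png')
cv2.imwrite('pics/c2.png',np.hstack([cv2.resize(w,(400,300)),cv2.resize(im[75:315,150:440],(400,331))[:300]]))
E
```

```text
drift [ 0.0001 -0.0001  0.0002]
f 341.35494265638806 r 28.67398442598425
circ 327 187 30 z20 [0.5432 0.0829 0.02  ] z14 [0.5446 0.0835 0.014 ] [140 146 149]
circ 230 188 28 z20 [ 0.5308 -0.0145  0.02  ] z14 [ 0.532  -0.0156  0.014 ] [140 146 149]
circ 86 165 28 z20 [ 0.4872 -0.1547  0.02  ] z14 [ 0.4876 -0.1583  0.014 ] [ 52 148 172]
circ 347 275 33 z20 [0.6448 0.0951 0.02  ] z14 [0.648  0.0959 0.014 ] [132 133 132]
circ 215 275 33 z20 [ 0.6249 -0.0477  0.02  ] z14 [ 0.6278 -0.0494  0.014 ] [133 133 133]
circ 19 353 32 z20 [ 0.6977 -0.3095  0.02  ] z14 [ 0.7018 -0.3159  0.014 ] [136 149 155]
circ 125 325 27 z20 [ 0.6731 -0.164   0.02  ] z14 [ 0.6768 -0.1678  0.014 ] [ 48 143 167]
circ 283 155 33 z20 [0.5059 0.0428 0.02  ] z14 [0.5067 0.0427 0.014 ] [91 89 85]
circ 250 275 34 z20 [ 0.6301 -0.01    0.02  ] z14 [ 0.633 -0.011  0.014] [25 22 21]
plate 0.85 330 187 30 [0.5459 0.0871 0.01  ] [141 146 149]
plate 0.43 279 333 130 [0.715  0.0101 0.01  ] [23 21 22]
plate 0.38 228 144 18 [ 0.4882 -0.0096  0.01  ] [ 50 148 174]
17.65 [0.53566649 0.03688972 0.22877191]
[[230.15587676 186.04577769]
 [331.5047784  186.1776842 ]]
rack nearL [ 0.767 -0.074  0.02 ]
rack nearR [ 0.764 -0.328  0.02 ]
rack L [ 0.907 -0.058  0.02 ]
orange base [0.856 0.005 0.   ]
orange cap [ 0.878 -0.004  0.08 ]
wb base [0.765 0.159 0.   ]
wb cap [0.766 0.157 0.086]
lid freeL [0.686 0.112 0.13 ]
lid freeR [ 0.645 -0.086  0.13 ]
pad [0.666 0.015 0.12 ]
tube [ 0.802 -0.172  0.   ]
```

View pics/c2.png

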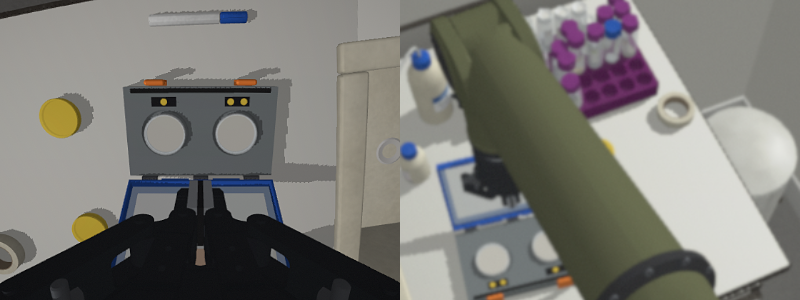

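Request:
carry_out(
  motion=[
    {"wx": 0, "wy": 0, "wz": 0, "dx": -0.03, "dy": 0, "dz": 0, "gripper": -1},
    {"wx": 0, "wy": 0, "wz": 0, "dx": -0.08, "dy": 0, "dz": 0, "gripper": -1},
    {"wx": 0, "wy": 0, "wz": 0, "dx": -0.13, "dy": 0, "dz": 0, "gripper": -1},
    {"wx": 0, "wy": 0, "wz": 0, "dx": -0.165, "dy": 0, "dz": 0, "gripper": -1},
    {"wx": 0, "wy": 0, "wz": 0, "dx": -0.18, "dy": 0, "dz": 0, "gripper": -1},
    {"wx": 0, "wy": 0, "wz": 0, "dx": -0.18, "dy": 0, "dz": 0.01, "gripper": -1},
    {"wx": 0, "wy": 0, "wz": 0, "dx": -0.18, "dy": 0, "dz": 0.04, "gripper": -1},
    {"wx": 0, "wy": 0, "wz": 0, "dx": -0.18, "dy": 0, "dz": 0.08, "gripper": -1},
    {"wx": 0, "wy": 0, "wz": 0, "dx": -0.18, "dy": 0, "dz": 0.1, "gripper": -1},
    {"wx": 0, "wy": 0, "wz": 0, "dx": -0.18, "dy": 0, "dz": 0.104, "gripper": -1},
  ],
)

```text
t: 18.95
tool_pos: [0.7127, 0.0121, 0.1236]
tool_rot: [-180.0, -0.3, 171.9]
force: [0.7, -0.2, 0.6]
width: 0.0
gripper_force: 0.0
```

```bash
python3 - <<'E'
from h import *
o=telemetry.get_obs(); print(o['tool_pos'],o['tool_rot'],o['joint_pos'].round(),o['force'])
i=eyes.camera_info('wrist'); im=eyes.get_image('wrist'); cv2.imwrite('pics/w10.png',im)
# reconstruct camera pose of w9 from tool-relative camera pose
Rt=R.from_euler('xyz',o['tool_rot'],degrees=True); Rc=R.from_euler('xyz',i['orientation'],degrees=True)
T=R.from_euler('xyz',[180.1,-.2,172],degrees=True); j=dict(i)
j['xyz']=np.array([.5357,.0369,.2288])+T.apply(Rt.inv().apply(i['xyz']-o['tool_pos'])); j['orientation']=(T*Rt.inv()*Rc).as_euler('xyz',degrees=True)
print(at_z(j,280,121.5,.02),at_z(j,327,187,.028))
w=cv2.imread('pics/w9.png'); print(w[105:135,280].sum(1))
E
```

```text
[0.71267011 0.01207826 0.12355544] [-179.9915052    -0.2627858   171.94765809] [-29.  35.  38.  82. -22.  71.  93.] [ 0.72537265 -0.17249375  0.61886719]
[0.47362576 0.04450942 0.02      ] [0.54198822 0.08183477 0.028     ]
[456 459 461 464 466 413 322 331 334 336 335 334 337 337 343 315 216 276
 195  35  63  66  60  43 133 247 279 271 268 268]
```

Request:
carry_out(
  motion=[
    {"wx": 0, "wy": 0, "wz": 0, "dx": 0.01, "dy": 0, "dz": 0, "gripper": -1},
    {"wx": 0, "wy": 0, "wz": 0, "dx": 0.025, "dy": 0, "dz": 0, "gripper": -1},
    {"wx": 0, "wy": 0, "wz": 0, "dx": 0.04, "dy": 0, "dz": 0, "gripper": -1},
    {"wx": 0, "wy": 0, "wz": 0, "dx": 0.055, "dy": 0, "dz": 0, "gripper": -1},
    {"wx": 0, "wy": 0, "wz": 0, "dx": 0.07, "dy": 0, "dz": 0, "gripper": -1},
    {"wx": 0, "wy": 0, "wz": 0, "dx": 0.085, "dy": 0, "dz": 0, "gripper": -1},
    {"wx": 0, "wy": 0, "wz": 0, "dx": 0.1, "dy": 0, "dz": 0, "gripper": -1},
    {"wx": 0, "wy": 0, "wz": 0, "dx": 0.115, "dy": 0, "dz": 0, "gripper": -1},
    {"wx": 0, "wy": 0, "wz": 0, "dx": 0.13, "dy": 0, "dz": 0, "gripper": -1},
    {"wx": 0, "wy": 0, "wz": 0, "dx": 0.145, "dy": 0, "dz": 0, "gripper": -1},
  ],
)

```text
t: 20.25
tool_pos: [0.5698, 0.0321, 0.126]
tool_rot: [179.9, -0.0, 171.9]
force: [-0.6, 0.1, -0.9]
width: -0.004
gripper_force: 0.0
```

```bash
python3 - <<'E'
from h import *
o=telemetry.get_obs(); print(o['tool_pos'],o['force'])
im=eyes.get_image('wrist'); cv2.imwrite('pics/w11.png',im)
print(boxes_of('lid','wrist')[:2],boxes_of('press_pad','wrist')[:1]); go(.4905,.0435,.075)
E
```

```text
[0.56977033 0.03206958 0.12603001] [-0.56877947  0.13890623 -0.89222281]
[{'box': [0.0213, 0.3219, 0.9779, 0.6633], 'confidence': 0.8}] [{'box': [0.0175, 0.3171, 0.9745, 0.6633], 'confidence': 0.95}]
d [ 0.0801 -0.0002  0.0508] w [ 0.0012 -0.0015 -0.0005] n 0.095
```

View pics/w11.png

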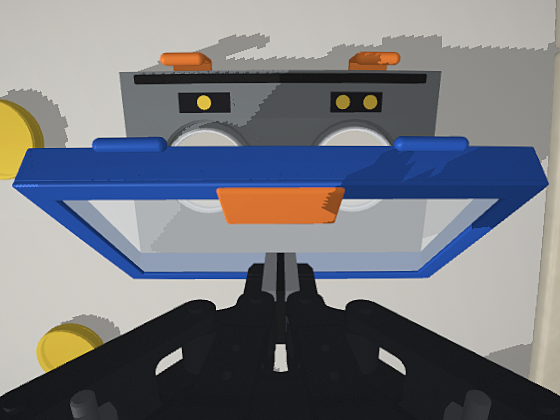

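Request:
carry_out(
  motion=[
    {"wx": 0, "wy": 0, "wz": 0, "dx": 0.01, "dy": 0, "dz": 0, "gripper": -1},
    {"wx": 0, "wy": 0, "wz": 0, "dx": 0.025, "dy": 0, "dz": 0, "gripper": -1},
    {"wx": 0, "wy": 0, "wz": 0, "dx": 0.045, "dy": 0, "dz": 0, "gripper": -1},
    {"wx": 0, "wy": 0, "wz": 0, "dx": 0.065, "dy": 0, "dz": 0, "gripper": -1},
    {"wx": 0, "wy": 0, "wz": 0, "dx": 0.078, "dy": 0, "dz": 0.01, "gripper": -1},
    {"wx": 0, "wy": 0, "wz": 0, "dx": 0.08, "dy": 0, "dz": 0.025, "gripper": -1},
    {"wx": 0, "wy": 0, "wz": 0, "dx": 0.08, "dy": 0, "dz": 0.04, "gripper": -1},
    {"wx": 0, "wy": 0, "wz": 0, "dx": 0.08, "dy": 0, "dz": 0.05, "gripper": -1},
    {"wx": 0, "wy": 0, "wz": 0, "dx": 0.08, "dy": 0, "dz": 0.053, "gripper": -1},
    {"wx": 0, "wy": 0, "wz": 0, "dx": 0.08, "dy": 0, "dz": 0.053, "gripper": -1},
  ],
)

```text
t: 21.65
tool_pos: [0.4913, 0.0429, 0.0722]
tool_rot: [-180.0, -0.1, 171.9]
force: [1.5, -0.4, -0.0]
width: 0.003
gripper_force: 0.0
```

```bash
python3 - <<'E'
from h import *
o=telemetry.get_obs(); print(o['tool_pos'],o['force'])
im=eyes.get_image('wrist'); cv2.imwrite('pics/w12.png',im)
h=cv2.inRange(cv2.cvtColor(im,cv2.COLOR_BGR2HSV),(5,120,80),(18,255,255)); n,_,s,c=cv2.connectedComponentsWithStats(h)
for k in range(1,n):
    if s[k,4]>60: print(s[k],c[k].round())
i=eyes.camera_info('wrist'); t=o['tool_pos']; print(proj(i,[t-[0,0,.014],[.4905,.0435,.042]]))
E
```

```text
[0.49125401 0.04288688 0.072213  ] [ 1.53345472 -0.36953841 -0.00635053]
[ 139  190   63   22 1150] [171. 201.]
[ 360  190   62   22 1109] [390. 200.]
[ 228  241  106   55 2970] [281. 260.]
[[280.79141912 272.78336416]
 [281.74745356 256.68583928]]
```

Request:
carry_out(
  motion=[
    {"wx": 0, "wy": 0, "wz": 0, "dx": 0, "dy": 0, "dz": 0.001, "gripper": -1},
    {"wx": 0, "wy": 0, "wz": 0, "dx": 0, "dy": 0, "dz": 0.002, "gripper": -1},
    {"wx": 0, "wy": 0, "wz": 0, "dx": 0, "dy": 0, "dz": 0.003, "gripper": -1},
    {"wx": 0, "wy": 0, "wz": 0, "dx": 0, "dy": 0, "dz": 0.004, "gripper": -1},
    {"wx": 0, "wy": 0, "wz": 0, "dx": 0, "dy": 0, "dz": 0.005, "gripper": -1},
    {"wx": 0, "wy": 0, "wz": 0, "dx": 0, "dy": 0, "dz": 0.006, "gripper": -1},
    {"wx": 0, "wy": 0, "wz": 0, "dx": 0, "dy": 0, "dz": 0.007, "gripper": -1},
    {"wx": 0, "wy": 0, "wz": 0, "dx": 0, "dy": 0, "dz": 0.008, "gripper": -1},
    {"wx": 0, "wy": 0, "wz": 0, "dx": 0, "dy": 0, "dz": 0.009, "gripper": -1},
    {"wx": 0, "wy": 0, "wz": 0, "dx": 0, "dy": 0, "dz": 0.01, "gripper": -1},
  ],
)

```text
t: 22.95
tool_pos: [0.4905, 0.0434, 0.0636]
tool_rot: [179.9, -0.2, 171.9]
force: [-6.2, -0.8, 13.2]
width: 0.004
gripper_force: 6.7
```

Request:
carry_out(
  motion=[
    {"wx": 0, "wy": 0, "wz": 0, "dx": 0, "dy": 0, "dz": 0.0007, "gripper": -1},
    {"wx": 0, "wy": 0, "wz": 0, "dx": 0, "dy": 0, "dz": 0.0014, "gripper": -1},
    {"wx": 0, "wy": 0, "wz": 0, "dx": 0, "dy": 0, "dz": 0.002, "gripper": -1},
    {"wx": 0, "wy": 0, "wz": 0, "dx": 0, "dy": 0, "dz": 0.0025, "gripper": -1},
    {"wx": 0, "wy": 0, "wz": 0, "dx": 0, "dy": 0, "dz": 0.003, "gripper": -1},
    {"wx": 0, "wy": 0, "wz": 0, "dx": 0, "dy": 0, "dz": 0.0035, "gripper": -1},
    {"wx": 0, "wy": 0, "wz": 0, "dx": 0, "dy": 0, "dz": 0.004, "gripper": -1},
    {"wx": 0, "wy": 0, "wz": 0, "dx": 0, "dy": 0, "dz": 0.0045, "gripper": -1},
    {"wx": 0, "wy": 0, "wz": 0, "dx": 0, "dy": 0, "dz": 0.005, "gripper": -1},
    {"wx": 0, "wy": 0, "wz": 0, "dx": 0, "dy": 0, "dz": 0.005, "gripper": -1},
  ],
)

```text
t: 24.2
tool_pos: [0.491, 0.0432, 0.0574]
tool_rot: [-180.0, -0.1, 171.9]
force: [-0.4, -0.0, -0.3]
width: -0.003
gripper_force: 0.1
```

Request:
carry_out(
  motion=[
    {"wx": 0, "wy": 0, "wz": 0, "dx": 0, "dy": 0, "dz": 0.0005, "gripper": -1},
    {"wx": 0, "wy": 0, "wz": 0, "dx": 0, "dy": 0, "dz": 0.001, "gripper": -1},
    {"wx": 0, "wy": 0, "wz": 0, "dx": 0, "dy": 0, "dz": 0.0015, "gripper": -1},
    {"wx": 0, "wy": 0, "wz": 0, "dx": 0, "dy": 0, "dz": 0.002, "gripper": -1},
    {"wx": 0, "wy": 0, "wz": 0, "dx": 0, "dy": 0, "dz": 0.0025, "gripper": -1},
    {"wx": 0, "wy": 0, "wz": 0, "dx": 0, "dy": 0, "dz": 0.003, "gripper": -1},
    {"wx": 0, "wy": 0, "wz": 0, "dx": 0, "dy": 0, "dz": 0.003, "gripper": -1},
    {"wx": 0, "wy": 0, "wz": 0, "dx": 0, "dy": 0, "dz": 0.003, "gripper": -1},
    {"wx": 0, "wy": 0, "wz": 0, "dx": 0, "dy": 0, "dz": 0.003, "gripper": -1},
    {"wx": 0, "wy": 0, "wz": 0, "dx": 0, "dy": 0, "dz": 0.003, "gripper": -1},
  ],
)

```text
t: 25.45
tool_pos: [0.4909, 0.0433, 0.0559]
tool_rot: [179.9, -0.2, 171.9]
force: [-6.7, -0.4, 18.2]
width: -0.001
gripper_force: 8.7
```

```bash
python3 - <<'E'
from h import *
eyes.get_image('wrist'); o=telemetry.get_obs(); print(o['tool_pos'],o['force'])
eyes.get_image('wrist'); o=telemetry.get_obs(); print(o['tool_pos'],o['force'])
if o['force'][2]>8: print(hand_in())
E
```

```text
[0.49090357 0.04328174 0.05589769] [-6.79239374  0.09020287 17.41688389]
[0.49091164 0.04323994 0.05589845] [-7.64264072 -1.66190826 17.62177773]
the job is handed in; nothing more can be done
None
```

I handed the job in at about 25.5 s with both plates seated, one-dot pocket first and then two-dot. The lid is snapped shut, judging by the push falling to zero as it went down, and the arm is still pressing on the pad with about 17 N. The hand-in gave no verdict.

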